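Centre the bowl of cam fittings on the parts scale

ROBOT

A 7-joint arm with a two-finger parallel gripper is mounted at the origin on the work surface. World frame = base frame: x ahead of the robot, y to its left, z up, the work surface at z = 0. Lengths are in m, angles in rad, forces in N, time in s.
With the tool pointing down it reaches from about 0.35 to 0.9 m from the base axis. Payload 7.2 kg.
Tool frame: the origin (TCP) lies on the centre line of the jaws, within the pads' length; the fingertips stand 25 mm ahead of it and the grasp point (between the pads) lies 6 mm ahead of it (r.tcp_to_tips is the distance from the TCP to the fingertips, in m); z points along the fingers, y is the direction in which the jaws open and shut (so a half turn about z gives the same grasp; the last joint's range is limited). The gripper opens to 85 mm and grips with 20 to 120 N. Pads are 22 mm wide; open, the fingers measure 114 mm over their backs; the gripper's body (76 mm by 85 mm) begins 54 mm behind the grasp point. The pads swing forward as they close: fully open they stand 13 mm farther back than shut.
Start: joints at [1.075, 0.411, -0.013, 1.596, 0.006, 1.134, -0.082], TCP at [0.259, -0.569, 0.256] pointing down, gripper open.
Joint ranges: [-2.95, 2.95], [-0.29, 1.99], [-1.47, 1.44], [0.14, 2.54], [-1.03, 4.17], [0.13, 1.85], [-2.86, 2.86]. Speed limits (rad/s): [2.39, 2.39, 3.01, 3.01, 3.14, 3.14, 3.14].

INTERFACE

Orientations are given as a unit quaternion [w, x, y, z].
In Python, from plant import r gives the robot as it stands.
- The arm moves only by the shell command python3 -m jog 'ROWS' [OPENING]. ROWS is JSON, one flat list of numbers, 6 for each row, row after row: the shift along the tool's x, y, z in m, then the turn, a rotation vector about the tool's x, y, z in degrees. In form: [tx, ty, tz, ax, ay, az, tx, ty, tz, ax, ay, az, ...]. A call has 1 to 8 rows; each row is the pose to reach, as a shift and turn from the pose commanded when the call began, along the tool's axes at that moment; what a row does not reach only later rows make up. A row lasts 1/12 s, in which the tool goes at most 41.7 mm and 7.16 degrees, less where a joint would pass 70% of its speed; a pose out of reach is approached as far as the arm can. A call with a gripper value outside its range is refused whole. OPENING is the finger opening in m, from 0 to 0.0854, set as the call begins (- or left out, the last holds). The fingers move at their own pace and stop on an object; the grip force is fixed at half the most. Time passes only in rows, so rows that repeat a pose let the fingers close. It gives the time, the measured TCP pose, the force and the opening at its end, in the units of the state.
- r.sense(): the state, without advancing time (a new reading comes with each control period).
- r.read_camera(name): name is "side" or "top" or "wrist"; returns the picture (420x560x3 uint8, blue, green, red); there is no depth.
- r.camera_model(name): a dict with "K" (3x3 intrinsics, pixels), "origin" and "orientation" of the camera in the world; the wrist camera has in their place "tool_from_camera" (4x4, takes a point from camera to tool coordinates, whose origin is the TCP and whose axes are the flange's). Camera axes: x right, y up, looking along -z (the intrinsics and any distortion apply to the point x, -y, -z); pixel columns grow to the right and rows downward; lengths in m; the calibration is good to about 2 mm. A picture is of the moment at which its call begins: read the wrist's pose just before it. camera_model takes no time and is no camera call.
- r.sign_off(): hands the job in, once; it reports no verdict.
The state is a dict: "time": time; "joint_pos": joint angles; "joint_velocities": joint speeds; "joint_efforts": joint torques, N m; "tcp_pos": TCP position; "ee_rot": TCP orientation; "ft_force": force on the tool from outside, world axes, zero at the start; "ft_torque": the same for the moment, N m; "finger_gap": opening from 0.0 (shut) to 1.0 (fully open).
Only numpy, scipy, OpenCV 4.12 (cv2) and the standard library are available. Lean on these libraries where they do the work, as an engineer would, in place of code of your own. Each camera call takes 0.05 s, during which the arm holds its last target.

TASK

The bowl heaped with cam fittings stands off to one side of the small round pan of the parts scale, so the scale cannot weigh it properly. With closed fingertips, nudge the bowl from outside with light, low taps until it stands in the middle of the pan with the same strip of pan showing all round, then take the hand away. Do not tip the bowl, knock it off, grip it, lift it or reach over its rim, and leave everything else on the desk where it is.

Things in the scene. Friction and masses are not known exactly. Their poses are not given: they have to be found in the camera images.
- bowl: Round white ceramic bowl of silver cam fittings, loose, 0.35 to 0.6 kg, 60 mm tall (fittings heaped to 67). Origin: centre of the underside of its foot, z up. The flat foot is only 30 mm across; the wall is widest, 92 mm, 28 mm above the foot, and 80 mm across at the rim. Pushed at its widest part or lower it slides (2 to 5 N) and stops with the push; pushed near the rim or pressed down it rocks.
- pan_top (a point): Centre of the top face of the scale's round flat steel pan. The pan is 110 mm across and level, its top 46 mm above the desk, 14 mm above the scale's housing; it is fixed and does not sink or turn. Its x and y axes mean nothing. The bowl starts with its foot on the pan, 18 to 32 mm off this centre in any direction.
- scale: Low grey parts scale, fixed, housing 200 x 160 x 32 mm; origin on the desk under the pan's centre, x axis pointing from its display edge (115 mm from the origin, at -x) to its rear edge (85 mm).
- jar: Bystander: yellow plastic screw-top jar, 64 mm across, 85 mm tall; origin at the centre of its underside, long side along x. Leave alone.
- level: Bystander: compact blue spirit level on its edge, 150 x 20 x 40 mm; origin at the centre of its underside, long side along x. Leave alone.
- prybar: Bystander: flat steel pry bar lying flat, about 260 x 30 x 18 mm; origin at the centre of its underside, long side along x. Leave alone.
- runner: Bystander: white plastic drawer runner, a channel 300 x 36 x 14 mm; origin at the centre of its underside, long side along x. Leave alone.
- screwdriver: Bystander: screwdriver lying flat, about 200 mm long; origin at the centre of its underside, long side along x. Leave alone.
- mug: Bystander: blue ceramic mug, 80 mm across, 90 mm tall; origin at the centre of its underside, long side along x. Leave alone.
Not all that is in view belongs to the job. What is shaped like the bowl but green or purple is not meant.

How it is judged:
By the outcome, as a careful person would: the job done as asked, in the order asked, and still so for the second after the job is handed in, with the robot touching nothing.
It also fails if it takes over 45 s, if anything falls off the work surface, if the arm or the gripper's body presses on something with over 40 N, if the wrist force passes 120 N, or if a joint passes its speed limit or range.

## Working session

There is one attempt and no reset: what is moved stays moved. The work goes in short steps, Python scripts to look and compute and a shell command to move; the robot and the scene stay as the last step left them, time stands still between calls to the robot, and variables do not carry over. Pictures are saved under pics/ and viewed, and the job is handed in when it is done.

```bash
mkdir -p pics; ls; python3 - <<'E'
from plant import r
import cv2
s=r.sense();print(s)
for n in("side","top","wrist"):
    cv2.imwrite(f"pics/{n}0.png",r.read_camera(n));m=r.camera_model(n);print(n,m)
print(r.tcp_to_tips)
E
```

```text
pics
{'time': 0.0, 'joint_pos': array([ 1.07479388,  0.41189375, -0.01270889,  1.59705005,  0.00559721,
        1.13428175, -0.08220326]), 'joint_velocities': array([-0.00160013, -0.00039318, -0.00129968,  0.00074402, -0.00045103,
        0.00134537,  0.00122345]), 'joint_efforts': array([ 7.83525356e-04, -6.00623202e+01,  6.81934655e-01, -2.99419159e+01,
        1.38268224e-02,  1.05585507e-02,  4.95447830e-05]), 'tcp_pos': array([ 0.25907134, -0.56827928,  0.25545442]), 'ee_rot': array([-7.66657529e-04,  9.77208072e-01,  2.12282232e-01, -2.23824532e-04]), 'ft_force': array([-0.47518125, -0.27416822,  0.32295212]), 'ft_torque': array([ 0.00676749, -0.0278143 , -0.00067715]), 'finger_gap': 1.00366896477462}
side {'K': array([[474.3484355 ,   0.        , 280.57867838],
       [  0.        , 474.3484355 , 207.95107971],
       [  0.        ,   0.        ,   1.        ]]), 'origin': array([-0.19941282,  0.84664708,  0.6979083 ]), 'orientation': array([-0.30927598, -0.17090495,  0.47967771,  0.80314953])}
top {'K': array([[527.56877978,   0.        , 285.55678186],
       [  0.        , 527.56877978, 209.02309365],
       [  0.        ,   0.        ,   1.        ]]), 'origin': array([ 0.24035587, -0.02101074,  1.59565223]), 'orientation': array([-0.70149501, -0.0705405 ,  0.06947023,  0.7057639 ])}
wrist {'K': array([[321.15882873,   0.        , 276.2544699 ],
       [  0.        , 321.15882873, 205.30183275],
       [  0.        ,   0.        ,   1.        ]]), 'tool_from_camera': array([[ 8.76972120e-05,  9.65954885e-01,  2.58710558e-01,
         6.52072639e-02],
       [ 9.99999993e-01, -1.04710512e-04,  5.19824916e-05,
         1.12971447e-03],
       [ 7.73024568e-05,  2.58710552e-01, -9.65954887e-01,
        -1.16237455e-01],
       [ 0.00000000e+00,  0.00000000e+00,  0.00000000e+00,
         1.00000000e+00]])}
0.025
```

View pics/top0.png

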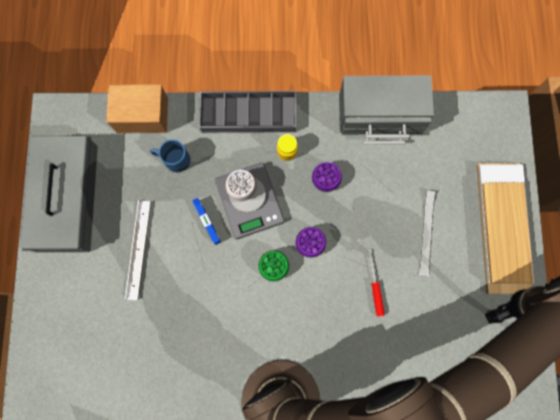

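View pics/side0.png

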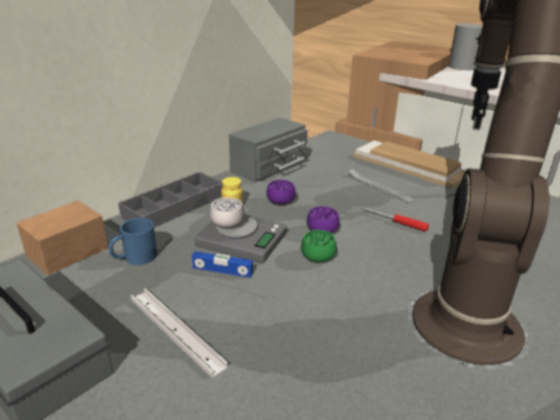

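View pics/wrist0.png

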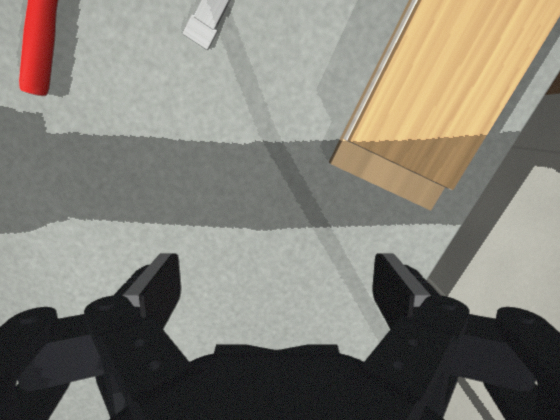

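Top: the white bowl is at about (240,184) on a pan around (247,193). The scale display is at (250,226), the jar at (287,147) and the level at (206,221). The green and purple bowls are lookalikes. I'll write helpers and zoom in.

```bash
cat > h.py <<'E'
import numpy as np, cv2
from scipy.spatial.transform import Rotation as R
from plant import r
def rot(q): return R.from_quat([q[1],q[2],q[3],q[0]]).as_matrix()
def cam(n,s=None):
    m=r.camera_model(n)
    if n!="wrist": return m["K"],rot(m["orientation"]),np.array(m["origin"])
    s=s or r.sense(); T=m["tool_from_camera"]; A=rot(s["ee_rot"])
    return m["K"],A@T[:3,:3],A@T[:3,3]+s["tcp_pos"]
def ray(c,uv):
    K,A,o=c; d=np.array([(uv[0]-K[0,2])/K[0,0],-(uv[1]-K[1,2])/K[1,1],-1.]); d=A@d
    return o,d/np.linalg.norm(d)
def plane(c,uv,z):
    o,d=ray(c,uv); return o+d*(z-o[2])/d[2]
def proj(c,p):
    K,A,o=c; q=A.T@(np.asarray(p)-o); return K[0,0]*q[0]/-q[2]+K[0,2], K[1,1]*-q[1]/-q[2]+K[1,2]
E
python3 - <<'E'
from h import *
a=cv2.imread("pics/top0.png");cv2.imwrite("pics/topz.png",cv2.resize(a[130:260,180:350],None,fx=4.6,fy=4.6,interpolation=cv2.INTER_CUBIC))
a=cv2.imread("pics/side0.png");cv2.imwrite("pics/sidez.png",cv2.resize(a[170:285,180:350],None,fx=4.6,fy=4.6,interpolation=cv2.INTER_CUBIC))
c=cam("top")
for n,uv,z in [("bowlrim",(240,184),.106),("pan",(247,194),.046),("jar",(287,147),.085),("level",(206,221),.04),("display",(250,226),.032),("mug",(174,156),.09)]: print(n,plane(c,uv,z))
E
```

```text
bowlrim [0.61480161 0.11242708 0.106     ]
pan [0.59870948 0.09635516 0.046     ]
jar [ 0.73317164 -0.02503652  0.085     ]
level [0.51791364 0.21891247 0.04      ]
display [0.50326301 0.08755915 0.032     ]
mug [0.70579233 0.31102818 0.09      ]
```

View pics/topz.png

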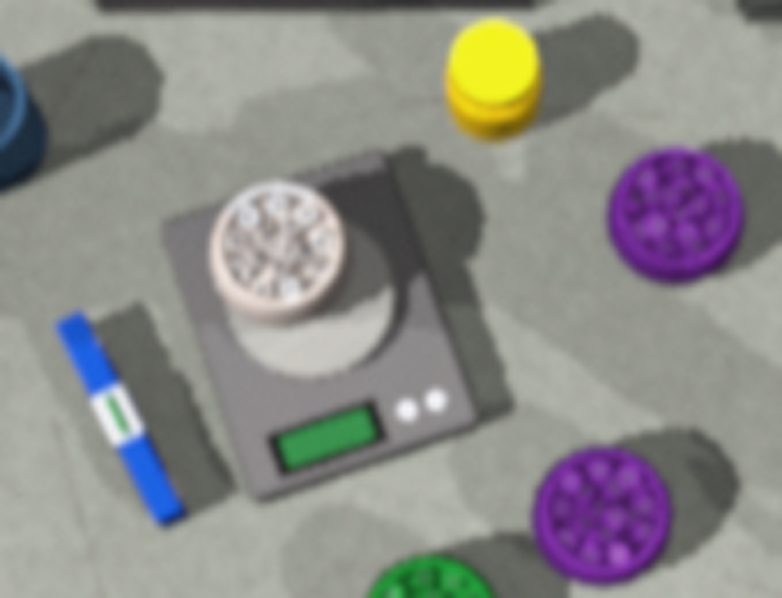

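View pics/sidez.png

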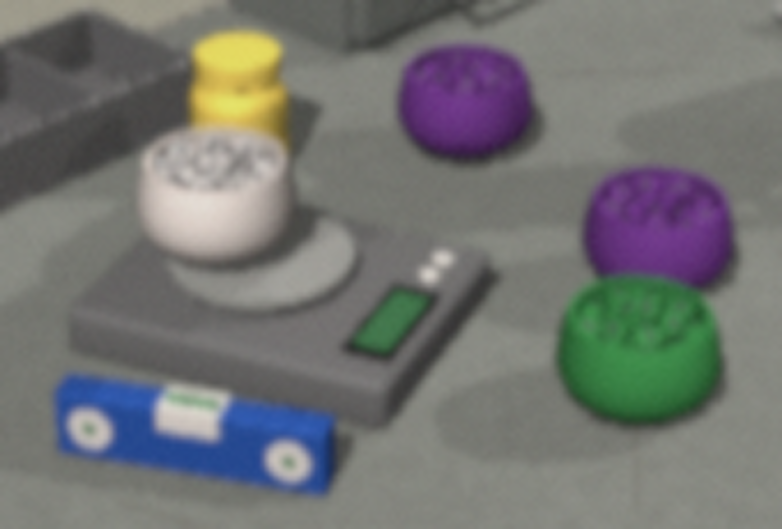

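```bash
cat >> h.py <<'E'
def goalR(head,tilt):
    # tool x heading (deg, world) horizontally when untilted; tilt: fingers lean toward heading
    h=np.radians(head);x=np.array([np.cos(h),np.sin(h),0]);z=np.array([0,0,-1.]);y=np.cross(z,x)
    A=np.c_[x,y,z]; return A@R.from_euler('y',tilt,degrees=True).as_matrix()
def row(p,A,s=None):
    s=s or r.sense();B=rot(s["ee_rot"])
    return np.round(np.r_[B.T@(np.asarray(p)-s["tcp_pos"]),R.from_matrix(B.T@A).as_rotvec(degrees=True)],4)
E
python3 - <<'E'
from h import *
print(goalR(-130,30).round(2))
print(row([.42,-.32,.27],goalR(24.5+57,0)))
E
```

```text
[[-0.56 -0.77 -0.32]
 [-0.66  0.64 -0.38]
 [ 0.5   0.   -0.87]]
[ 2.49400e-01 -1.59300e-01 -1.42000e-02 -6.91000e-02 -3.07000e-02
 -5.69846e+01]
```

```bash
python3 -m jog '[0.25,-0.16,-0.02,0,0,-57,0.25,-0.16,-0.02,0,0,-57,0.25,-0.16,-0.02,0,0,-57,0.25,-0.16,-0.02,0,0,-57,0.25,-0.16,-0.02,0,0,-57,0.25,-0.16,-0.02,0,0,-57,0.25,-0.16,-0.02,0,0,-57,0.25,-0.16,-0.02,0,0,-57]' 0
python3 - <<'E'
from h import *
s=r.sense();print(s["joint_pos"].round(2))
print(row([.56,-.05,.29],goalR(24.5+112,0)))
E
```

```text
time: 0.82
tcp_pos: [0.4249, -0.3119, 0.2771]
ee_rot: [0.0, 0.752, 0.659, 0.002]
ft_force: [0.7, 0.6, -0.3]
finger_gap: -0.002
[ 0.82  0.25 -0.33  1.79  0.09  1.12  0.33]
[ 2.77500e-01  9.93000e-02 -1.19000e-02  2.07000e-01 -7.48000e-02
 -5.40963e+01]
```

```bash
python3 -m jog '[0.28,0.1,-0.01,0,0,-54,0.28,0.1,-0.01,0,0,-54,0.28,0.1,-0.01,0,0,-54,0.28,0.1,-0.01,0,0,-54,0.28,0.1,-0.01,0,0,-54,0.28,0.1,-0.01,0,0,-54,0.28,0.1,-0.01,0,0,-54,0.28,0.1,-0.01,0,0,-54]'
python3 - <<'E'
from h import *
s=r.sense();print(s["joint_pos"].round(2))
print(row([.68,.12,.29],goalR(190,0)))
E
```

```text
time: 1.48
tcp_pos: [0.5628, -0.0487, 0.2868]
ee_rot: [0.0, 0.371, 0.929, 0.003]
ft_force: [-0.6, -0.3, -0.5]
finger_gap: 0.001
[ 0.48  0.35 -0.62  1.67  0.21  1.18  0.62]
[ 3.14000e-02  2.03000e-01 -2.10000e-03  2.98000e-01  5.20000e-02
 -5.35934e+01]
```

```bash
python3 -m jog '[0.03,0.2,0,0,0,-54,0.03,0.2,0,0,0,-54,0.03,0.2,0,0,0,-54,0.03,0.2,0,0,0,-54,0.03,0.2,0,0,0,-54,0.03,0.2,0,0,0,-54,0.03,0.2,0,0,0,-54,0.03,0.2,0,0,0,-54]'
python3 - <<'E'
from h import *
s=r.sense();print(s["joint_pos"].round(2))
cv2.imwrite("pics/w1.png",r.read_camera("wrist"))
print(row([.69,.18,.25],goalR(230,25)))
E
```

```text
time: 2.15
tcp_pos: [0.6793, 0.1076, 0.2852]
ee_rot: [-0.001, -0.087, 0.996, 0.0]
ft_force: [1.1, -1.0, 0.2]
finger_gap: -0.002
[ 0.25  0.62 -0.79  1.35  0.44  1.35  1.2 ]
[-2.34000e-02  7.01000e-02  3.52000e-02  8.75820e+00  2.38956e+01
 -3.92836e+01]
```

View pics/w1.png

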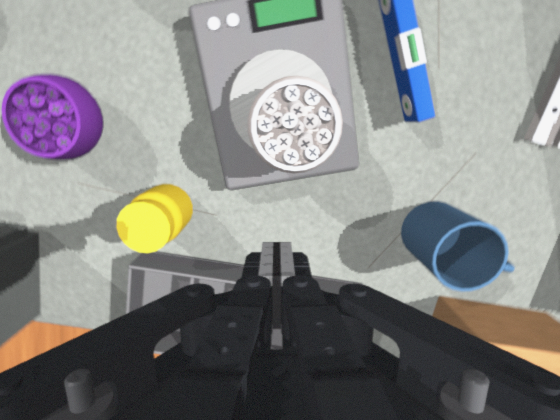

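Wrist: bowl rim spans about x 249–342, y 77–171. The pan shows up-left of it (left edge ~231, top ~49). I'll extract the edges precisely.

```bash
python3 - <<'E'
from h import *
a=cv2.imread("pics/w1.png");z=cv2.resize(a[30:200,190:370],None,fx=3.3,fy=3.3,interpolation=cv2.INTER_CUBIC)
cv2.imwrite("pics/w1z.png",z)
hsv=cv2.cvtColor(a,cv2.COLOR_BGR2HSV)
for x in range(215,300,6): print(x,a[60:125:8,x].tolist()[:6])
E
```

```text
215 [[180, 177, 179], [178, 173, 178], [178, 175, 174], [180, 175, 177], [175, 173, 173], [180, 176, 176]]
221 [[178, 174, 176], [176, 172, 172], [181, 176, 178], [181, 177, 178], [165, 163, 165], [139, 137, 137]]
227 [[177, 174, 176], [182, 179, 180], [178, 175, 174], [122, 122, 121], [121, 120, 123], [119, 118, 119]]
233 [[179, 176, 178], [175, 173, 174], [122, 120, 122], [207, 211, 210], [230, 232, 231], [161, 163, 162]]
239 [[177, 175, 178], [119, 117, 118], [227, 228, 227], [230, 233, 232], [228, 229, 228], [162, 164, 161]]
245 [[177, 175, 177], [229, 231, 230], [230, 230, 231], [229, 231, 231], [230, 230, 230], [159, 159, 158]]
251 [[219, 221, 220], [227, 228, 228], [230, 232, 230], [228, 231, 229], [163, 165, 164], [160, 161, 160]]
257 [[227, 228, 227], [228, 231, 229], [230, 231, 231], [230, 232, 231], [156, 157, 157], [190, 192, 198]]
263 [[230, 231, 230], [231, 232, 232], [231, 232, 231], [229, 230, 230], [183, 185, 195], [246, 246, 246]]
269 [[228, 230, 229], [231, 231, 231], [230, 232, 232], [181, 184, 190], [247, 246, 246], [244, 244, 245]]
275 [[230, 232, 232], [229, 231, 230], [230, 231, 232], [236, 235, 236], [177, 181, 188], [239, 239, 239]]
281 [[232, 234, 233], [230, 232, 231], [228, 229, 229], [247, 246, 246], [149, 149, 153], [180, 182, 190]]
287 [[229, 231, 231], [232, 234, 233], [206, 209, 213], [245, 244, 243], [247, 246, 246], [122, 120, 123]]
293 [[231, 232, 232], [231, 232, 232], [204, 208, 215], [214, 213, 212], [199, 192, 189], [245, 245, 244]]
299 [[230, 232, 231], [231, 232, 232], [213, 215, 222], [191, 186, 187], [229, 227, 229], [211, 213, 217]]
```

View pics/w1z.png

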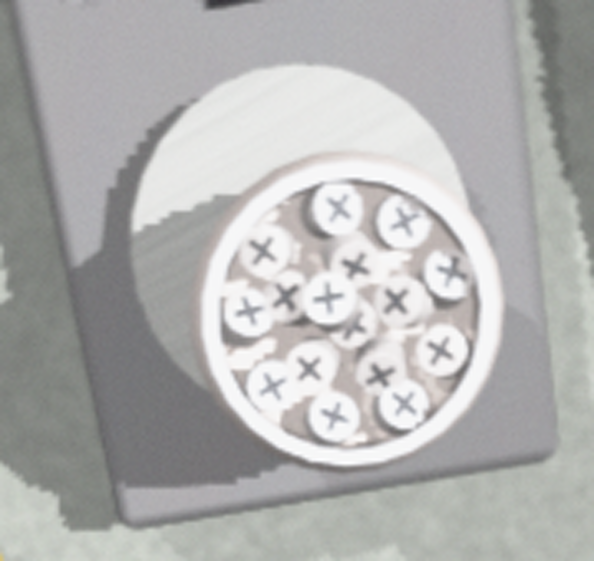

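```bash
cat >> h.py <<'E'
from scipy.optimize import least_squares
def circ(P):
    P=np.asarray(P)[:,:2]
    f=least_squares(lambda q:np.hypot(P[:,0]-q[0],P[:,1]-q[1])-q[2],[*P.mean(0),.05],loss='soft_l1',f_scale=.001)
    return f.x,np.sqrt(np.mean(f.fun**2))
def rimfit(a,c,box):
    x0,y0,x1,y1=box;m=np.zeros(a.shape[:2],np.uint8);m[y0:y1,x0:x1]=(a[y0:y1,x0:x1].min(2)>240)*255
    m=cv2.morphologyEx(m,cv2.MORPH_OPEN,np.ones((2,2),np.uint8))
    n,l,st,_=cv2.connectedComponentsWithStats(m);k=1+np.argmax(st[1:,2]*st[1:,3])
    pts=np.argwhere(l==k)[:,::-1].astype(np.int32);h=cv2.convexHull(pts)[:,0]
    return circ([plane(c,p,.105) for p in h]),h
E
cat > m.py <<'E'
E
python3 - <<'E'
from h import *
a=cv2.imread("pics/w1.png");c=cam("wrist")
(q,e),h=rimfit(a,c,(230,60,360,185));print("bowl",q,e,h.min(0),h.max(0))
Z=[(132,225),(134,290),(155,340),(150,155),(195,98),(250,71),(310,65),(370,78),(420,110),(455,155),(468,200)]
p,e=circ([plane(c,(x/3.3+190-.35,y/3.3+30-.35),.046) for x,y in Z]);print("pan",p,e)
d=p[:2]-q[:2];print(d,np.hypot(*d),np.degrees(np.arctan2(d[1],d[0])))
E
```

```text
bowl [0.61825893 0.11376512 0.03969004] 0.00012841718924433648 [253  80] [341 171]
pan [0.60035094 0.09695068 0.05534839] 0.0004645880226209907
[-0.01790799 -0.01681444] 0.024564641956764156 -136.80387970513394
```

```bash
python3 - <<'E'
from h import *
print(row([.618+.729*.095,.114+.685*.095,.2],goalR(223.2,28)))
E
```

```text
[-2.06000e-02  6.97000e-02  8.52000e-02  8.13770e+00  2.71292e+01
 -3.24601e+01]
```

```bash
python3 -m jog '[-0.021,0.07,0.085,8.14,27.13,-32.46,-0.021,0.07,0.085,8.14,27.13,-32.46,-0.021,0.07,0.085,8.14,27.13,-32.46,-0.021,0.07,0.085,8.14,27.13,-32.46,-0.021,0.07,0.085,8.14,27.13,-32.46,-0.021,0.07,0.085,8.14,27.13,-32.46,-0.021,0.07,0.085,8.14,27.13,-32.46,-0.021,0.07,0.085,8.14,27.13,-32.46]'
python3 - <<'E'
from h import *
s=r.sense();print(s["joint_pos"].round(2))
print(row([.618+.729*.09,.114+.685*.09,.087],goalR(223.2,28)))
E
```

```text
time: 2.87
tcp_pos: [0.6879, 0.1806, 0.1997]
ee_rot: [-0.226, -0.353, 0.904, -0.089]
ft_force: [-0.1, 0.0, 0.3]
finger_gap: -0.001
[-0.14  0.96 -0.63  0.94  0.56  1.85  1.67]
[-4.730e-02 -5.000e-04  1.024e-01  1.714e-01 -7.420e-02 -5.345e-01]
```

Joint 6 is at its limit, so I'll reduce the tilt to 20°.

```bash
python3 - <<'E'
from h import *
print(row([.618+.729*.088,.114+.685*.088,.0895],goalR(223.2,20)))
E
```

```text
[-4.4400e-02 -6.0000e-04  1.0120e-01  1.3380e-01 -8.0741e+00 -5.4560e-01]
```

```bash
python3 -m jog '[0,0,0,0,-8.1,-0.5,0,0,0,0,-8.1,-0.5,-0.016,0,0.036,0,-8.1,-0.5,-0.03,0,0.068,0,-8.1,-0.5,-0.039,-0.0006,0.09,0,-8.1,-0.5,-0.044,-0.0006,0.101,0,-8.1,-0.5,-0.044,-0.0006,0.101,0,-8.1,-0.5]'
python3 - <<'E'
from h import *
s=r.sense();print(s["joint_pos"].round(2),s["ft_force"])
u=np.array([.729,.685]);c=np.array([.61826,.11377]);d=s["tcp_pos"][:2]-c;print("radial",d@u,"lat",d@np.array([-.685,.729]))
a=r.read_camera("wrist");cv2.imwrite("pics/w2.png",a)
B=rot(s["ee_rot"]);print((B.T@np.array([-.729,-.685,0])).round(4), B[:,2])
E
```

```text
time: 3.45
tcp_pos: [0.6821, 0.1704, 0.0899]
ee_rot: [-0.163, -0.361, 0.916, -0.063]
ft_force: [-0.3, 1.0, -0.2]
finger_gap: -0.0
[-0.05  0.97 -0.65  1.19  0.59  1.51  1.61] [-0.34364922  0.95123262 -0.23328901]
radial 0.08529826629824568 lat -0.002414811947849628
[ 0.9395 -0.005   0.3435] [-0.25296738 -0.23222914 -0.93918962]
```

View pics/w2.png

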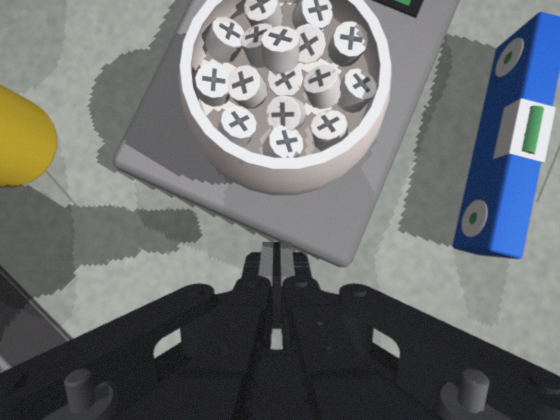

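The bowl is 2.4 mm to the tool's +y, so I'll correct that and approach.

```bash
python3 -m jog '[0.004,0.0024,0.0015,0,0,0,0.008,0.0024,0.0029,0,0,0,0.012,0.0024,0.0044,0,0,0,0.015,0.0024,0.0055,0,0,0,0.017,0.0024,0.0062,0,0,0,0.017,0.0024,0.0062,0,0,0]'
python3 - <<'E'
from h import *
s=r.sense();print(s["ft_force"])
u=np.array([.729,.685]);c=np.array([.61826,.11377]);d=s["tcp_pos"][:2]-c;print("radial",d@u,"lat",d@np.array([-.685,.729]))
a=r.read_camera("wrist");cv2.imwrite("pics/w3.png",a)
print(rimfit(a,cam("wrist",s),(150,0,420,200))[0])
a=r.read_camera("side");cv2.imwrite("pics/s3.png",cv2.resize(a[130:300,150:350],None,fx=3.5,fy=3.5,interpolation=cv2.INTER_CUBIC))
E
```

```text
time: 4.0
tcp_pos: [0.6679, 0.1615, 0.092]
ee_rot: [-0.16, -0.362, 0.916, -0.062]
ft_force: [0.1, -0.2, 0.1]
finger_gap: -0.003
[ 0.07249724 -0.23443273  0.12235252]
radial 0.06892143671097922 lat 0.0007956171453303504Traceback (most recent call last):
  File "<stdin>", line 5, in <module>
  File "h.py", line 32, in rimfit
    n,l,st,_=cv2.connectedComponentsWithStats(m);k=1+np.argmax(st[1:,2]*st[1:,3])
                                                     ~~~~~~~~~^^^^^^^^^^^^^^^^^^^
    return _wrapfunc(a, 'argmax', axis=axis, out=out, **kwds)
    return bound(*args, **kwds)
ValueError: attempt to get argmax of an empty sequence
```

View pics/w3.png

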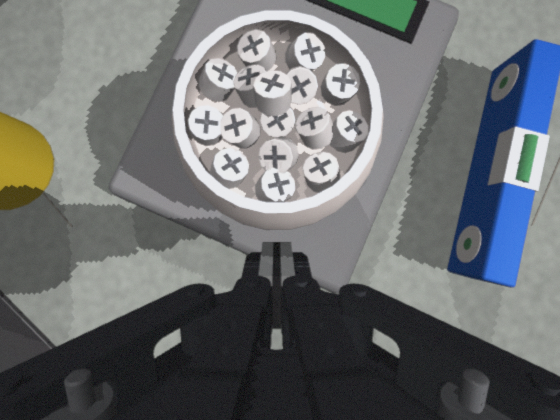

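Aligned, with the bowl rim centred near column 279 over the finger at 278. First tap: about 20 mm of travel, and 3 mm lower.

```bash
python3 -m jog '[0.001,0,0.0035,0,0,0,0.0046,0,0.0049,0,0,0,0.0075,0,0.0059,0,0,0,0.0103,0,0.0069,0,0,0,0.0131,0,0.0079,0,0,0,0.0159,0,0.009,0,0,0,0.0183,0,0.0098,0,0,0,0.0183,0,0.0098,0,0,0]'
cat > look.py <<'E'
import sys
from h import *
t,box,th=sys.argv[1],eval(sys.argv[2]),int(sys.argv[3])
s=r.sense();print("F",s["ft_force"].round(1))
u=np.array([.729,.685]);c=np.array([.61826,.11377]);d=s["tcp_pos"][:2]-c;print("tcp radial",d@u,"lat",d@np.array([-.685,.729]),"z",s["tcp_pos"][2])
a=r.read_camera("wrist");cv2.imwrite(f"pics/{t}w.png",a)
c=cam("wrist",s)
try:
    import h
    b=a.copy(); x0,y0,x1,y1=box
    m=np.zeros(a.shape[:2],np.uint8);m[y0:y1,x0:x1]=(a[y0:y1,x0:x1].min(2)>th)*255
    n,l,st,_=cv2.connectedComponentsWithStats(m);k=1+np.argmax(st[1:,2]*st[1:,3])
    p=cv2.convexHull(np.argwhere(l==k)[:,::-1].astype(np.int32))[:,0]
    q,e=circ([plane(c,v,.105) for v in p]);print("bowl",q,e,p.min(0),p.max(0))
    D=np.array([.60035,.09695])-q[:2];print("to go",D,np.hypot(*D),np.degrees(np.arctan2(D[1],D[0])))
except Exception as x: print(x)
E
python3 look.py a '(150,0,420,235)' 195
```

```text
time: 4.72
tcp_pos: [0.6527, 0.1476, 0.0885]
ee_rot: [-0.161, -0.362, 0.916, -0.062]
ft_force: [1.4, 1.9, 0.0]
finger_gap: -0.001
F [1.4 1.9 0. ]
tcp radial 0.048244694304065534 lat 0.0010462073590739975 z 0.08854317049402512
bowl [0.60815218 0.10362202 0.03965808] 0.0002414701178469829 [166  20] [383 228]
to go [-0.00780218 -0.00667202] 0.010265957954398431 -139.4646288936736
```

View pics/aw.png

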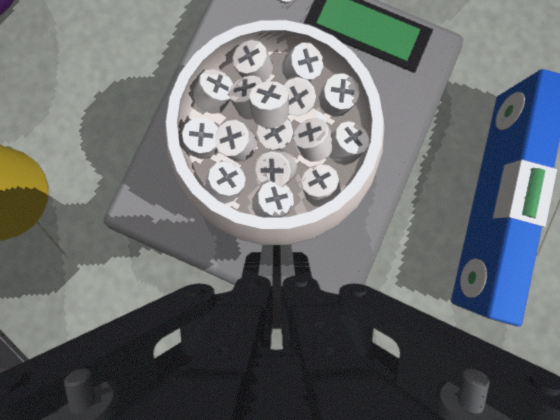

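The bowl slid 14 mm upright and straight at about 2.4 N; 10 mm remain. Next tap is 8 mm.

```bash
python3 -m jog '[0.0019,0,0.0007,0,0,0,0.0038,0,0.0014,0,0,0,0.0056,0,0.002,0,0,0,0.0075,0,0.0027,0,0,0,0.0075,0,0.0027,0,0,0]'
python3 look.py b '(150,0,420,245)' 195
```

```text
time: 5.18
tcp_pos: [0.6469, 0.1422, 0.0884]
ee_rot: [-0.161, -0.362, 0.916, -0.062]
ft_force: [1.6, 0.6, 0.2]
finger_gap: 0.002
F [1.6 0.6 0.2]
tcp radial 0.04030200138290843 lat 0.0011245184105062045 z 0.0883963429829066
bowl [0.60245298 0.09811303 0.03962862] 0.00024197935460569062 [166  20] [382 228]
to go [-0.00210298 -0.00116303] 0.0024031591846312146 -151.0557410868444
```

2.4 mm remain. I'll back off and re-measure bowl and pan in a single view before finishing.

```bash
python3 -m jog '[-0.01,0,-0.0036,0,0,0,-0.035,0,-0.013,0,0,0,-0.048,0,-0.018,0,0,0,-0.034,0,-0.055,0,-5,0,-0.021,0,-0.092,0,-10,0,-0.007,0,-0.13,0,-10,0,0.007,0,-0.16,0,-10,0,0.007,0,-0.16,0,-10,0]'
python3 look.py c '(150,0,420,300)' 235
```

```text
time: 5.9
tcp_pos: [0.6836, 0.175, 0.2492]
ee_rot: [-0.076, -0.365, 0.927, -0.031]
ft_force: [0.8, 0.7, 1.4]
finger_gap: -0.001
F [0.8 0.7 1.4]
tcp radial 0.08956921755946183 lat -8.252631999732753e-05 z 0.24920358668408216
bowl [0.60328411 0.09931918 0.03959502] 0.00013264047688157983 [229  44] [325 143]
to go [-0.00293411 -0.00236918] 0.0037712059991127965 -141.0804801791891
```

View pics/cw.png

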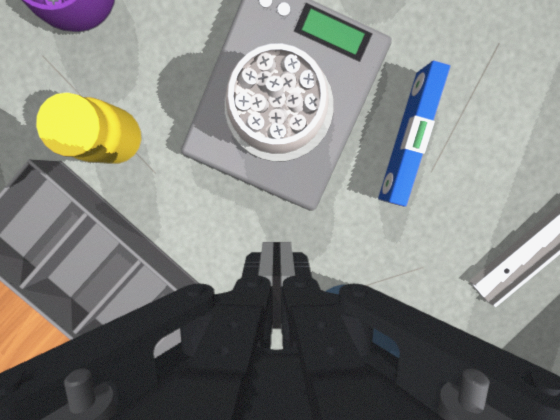

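```bash
python3 - <<'E'
from h import *
A=goalR(223,15);t=r.camera_model("wrist")["tool_from_camera"][:3,3]
p=np.array([.605,.101,.37])-A@t;print(p,row(p,A))
E
```

```text
[0.62856526 0.12439893 0.2408255 ] [ 7.2400e-02  3.0000e-04  1.7200e-02 -3.6900e-02  5.4124e+00  3.3100e-02]
```

```bash
python3 -m jog '[0.036,0,0.009,0,5.4,0,0.072,0,0.017,0,5.4,0,0.072,0,0.017,0,5.4,0,0.072,0,0.017,0,5.4,0]'
python3 look.py d '(150,0,420,300)' 240
python3 - <<'E'
import cv2
a=cv2.imread("pics/dw.png");cv2.imwrite("pics/dz.png",cv2.resize(a[130:280,200:350],None,fx=4,fy=4,interpolation=cv2.INTER_CUBIC))
E
```

```text
time: 6.28
tcp_pos: [0.6268, 0.122, 0.2353]
ee_rot: [-0.126, -0.364, 0.922, -0.048]
ft_force: [0.4, 0.4, 0.3]
finger_gap: 0.001
F [0.4 0.4 0.3]
tcp radial 0.01185292958005355 lat 0.00014158608486015416 z 0.2353094511497862
bowl [0.60349693 0.09941063 0.03948164] 0.00013251883631121536 [228 159] [325 250]
to go [-0.00314693 -0.00246063] 0.003994733211572304 -141.97765161680468
```

View pics/dw.png

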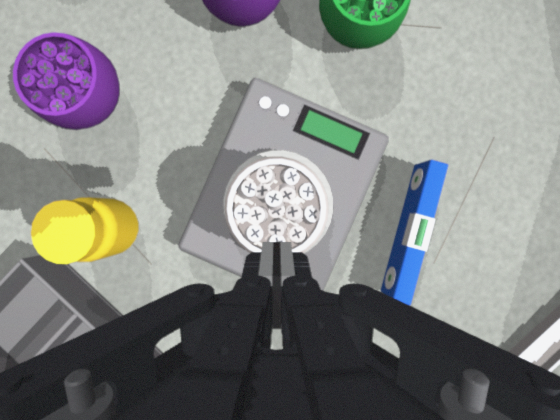

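View pics/dz.png

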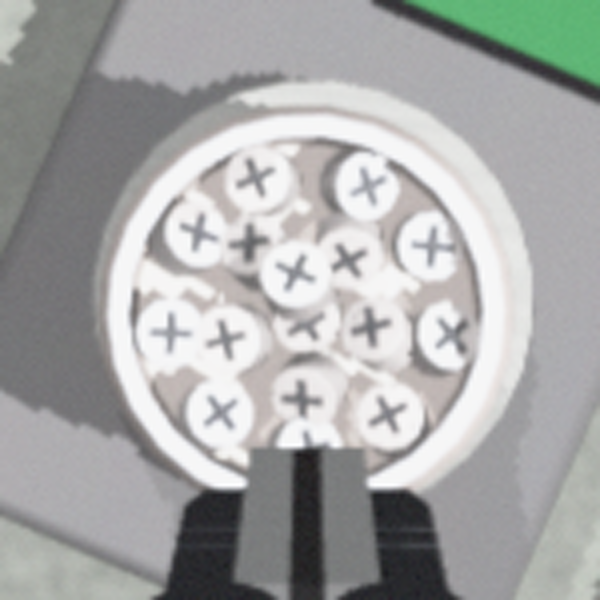

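```bash
python3 - <<'E'
from h import *
c=cam("wrist")
def f(Z): return circ([plane(c,(x/4+200-.4,y/4+130-.4),.046) for x,y in Z])
Z=[(280,84),(340,83),(400,97),(450,125),(490,165),(520,220),(531,280),(520,355)]
p=f(Z);print(p)
p=f(Z+[(195,122),(150,165),(115,215),(98,275)]);print(p)
p=p[0];q=np.array([.6035,.09941]);d=p[:2]-q;print(d,np.hypot(*d),np.degrees(np.arctan2(d[1],d[0])))
E
```

```text
(array([0.59822273, 0.10011649, 0.05196091]), np.float64(0.0002030417889897245))
(array([0.60031386, 0.10017959, 0.0536153 ]), np.float64(0.0005851614431220483))
[-0.00318614  0.00076959] 0.0032777635407103497 166.4207732823063
```

The pan's shadowed edge is ambiguous with the fingers in the way, so I'll take a cleaner view from directly overhead, with the bowl higher in the picture.

```bash
python3 - <<'E'
from h import *
A=goalR(223,3);t=r.camera_model("wrist")["tool_from_camera"][:3,3]
p=np.array([.603,.099,.36])-A@t;print(p,row(p,A))
E
```

```text
[0.64557032 0.14012673 0.24056737] [-2.23000e-02  2.00000e-04 -1.08000e-02  1.22500e-01 -1.23517e+01
  7.47000e-02]
```

```bash
python3 -m jog '[-0.022,0,-0.011,0,-12.4,0,-0.022,0,-0.011,0,-12.4,0,-0.022,0,-0.011,0,-12.4,0,-0.022,0,-0.011,0,-12.4,0]'
python3 look.py e '(150,0,420,230)' 240
python3 - <<'E'
import cv2
a=cv2.imread("pics/ew.png");cv2.imwrite("pics/ez.png",cv2.resize(a[60:220,200:360],None,fx=3.75,fy=3.75,interpolation=cv2.INTER_CUBIC))
E
```

```text
time: 6.67
tcp_pos: [0.646, 0.14, 0.2419]
ee_rot: [-0.024, -0.367, 0.93, -0.009]
ft_force: [0.4, 0.4, -0.4]
finger_gap: 0.003
F [ 0.4  0.4 -0.4]
tcp radial 0.038177682478528464 lat 0.00010965416799962063 z 0.24193606886229965
bowl [0.60306963 0.09909452 0.03960864] 0.00010894093920789136 [226  84] [327 187]
to go [-0.00271963 -0.00214452] 0.0034634275535847894 -141.74300903562585
```

View pics/ez.png

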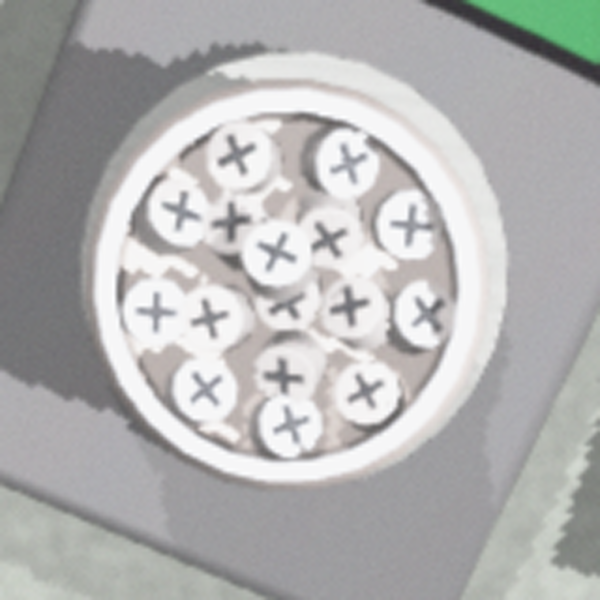

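```bash
cat > pan.py <<'E'
import sys
from h import *
t,g,a0,a1=sys.argv[1],eval(sys.argv[2]),int(sys.argv[3]),int(sys.argv[4])
a=cv2.cvtColor(cv2.imread(f"pics/{t}w.png"),cv2.COLOR_BGR2GRAY).astype(np.float32);c=cam("wrist")
P=[];V=[]
for an in range(a0,a1,6):
    h=np.radians(an);rr=np.arange(.048,.064,.0004)
    uv=np.array([proj(c,[g[0]+x*np.cos(h),g[1]+x*np.sin(h),.046]) for x in rr],np.float32)
    v=cv2.remap(a,uv[:,0:1].copy(),uv[:,1:].copy(),cv2.INTER_LINEAR)[:,0];v=np.convolve(v,np.ones(3)/3,'same');dv=v[5:]-v[:-5];dv[:2]=0;dv[-2:]=0
    k=np.argmin(dv)+2 
    print(an,round(rr[k]*1e3,1),round(float(dv.min())),end='; ')
    if dv.min()<-18: P.append([g[0]+rr[k]*np.cos(h),g[1]+rr[k]*np.sin(h)])
P=np.array(P);print();print(len(P),circ(P))
f=least_squares(lambda q:np.hypot(P[:,0]-q[0],P[:,1]-q[1])-.055,g,loss='soft_l1',f_scale=.0007);print("fixed r",f.x,np.sqrt(np.mean(f.fun**2)))
E
python3 pan.py e '(.600,.098)' 0 360
```

```text
0 52.4 -109; 6 52.4 -110; 12 52.4 -106; 18 52.4 -98; 24 52.8 -98; 30 52.4 -88; 36 52.8 -77; 42 52.4 -69; 48 52.4 -65; 54 52.0 -57; 60 52.4 -53; 66 52.0 -43; 72 54.4 -37; 78 54.4 -44; 84 54.4 -46; 90 54.8 -39; 96 54.8 -47; 102 54.8 -46; 108 54.8 -53; 114 55.2 -57; 120 54.8 -50; 126 55.2 -49; 132 54.8 -53; 138 54.8 -42; 144 54.8 -45; 150 54.8 -44; 156 54.8 -45; 162 54.8 -46; 168 54.4 -45; 174 54.4 -47; 180 54.4 -48; 186 54.0 -44; 192 54.4 -46; 198 54.0 -43; 204 54.8 -43; 210 54.0 -48; 216 54.4 -45; 222 54.0 -44; 228 53.6 -56; 234 54.0 -91; 240 54.0 -93; 246 54.0 -43; 252 54.0 -38; 258 53.6 -39; 264 53.6 -37; 270 53.6 -32; 276 53.6 -35; 282 49.6 -32; 288 49.6 -43; 294 49.6 -57; 300 49.6 -68; 306 50.0 -71; 312 50.0 -80; 318 50.4 -80; 324 50.8 -84; 330 51.2 -91; 336 51.2 -94; 342 51.6 -100; 348 52.0 -107; 354 52.0 -105; 
60 (array([0.59842044, 0.09896959, 0.05325072]), np.float64(0.0008771073029590437))
fixed r [0.59818063 0.09879588] 0.0020283432904833042
```

```bash
python3 pan.py e '(.600,.098)' 72 277 | tail -2
```

```text
35 (array([0.59963905, 0.09854691, 0.0541588 ]), np.float64(0.0002138465907895663))
fixed r [0.60068457 0.09848422] 0.0005452669921615595
```

Clean fit: pan centre ≈ (0.600, 0.098), bowl ≈ (0.603, 0.099), so about 3.4 mm to go along heading ~207°. I'll go around to that side.

```bash
python3 - <<'E'
from h import *
print(row([.6031+.891*.092,.0991+.454*.092,.2],goalR(207,20)))
E
```

```text
[-0.0309 -0.0265  0.04   -3.0806 16.8819 15.8302]
```

```bash
python3 -m jog '[-0.031,-0.0265,0,-3.1,16.9,15.8,-0.031,-0.0265,0,-3.1,16.9,15.8,-0.031,-0.0265,0.02,-3.1,16.9,15.8,-0.031,-0.0265,0.04,-3.1,16.9,15.8,-0.031,-0.0265,0.04,-3.1,16.9,15.8]'
python3 - <<'E'
from h import *
s=r.sense();print(s["joint_pos"].round(2))
print(row([.6031+.891*.083,.0991+.454*.083,.0885],goalR(207,20)))
E
```

```text
time: 7.13
tcp_pos: [0.6837, 0.1428, 0.1931]
ee_rot: [-0.174, -0.231, 0.956, -0.041]
ft_force: [-1.6, 0.1, -1.5]
finger_gap: -0.002
[ 0.    0.88 -0.64  1.09  0.46  1.67  1.47]
[-0.0286 -0.0025  0.101   0.0726 -0.5677  0.1626]
```

```bash
python3 -m jog '[-0.01,-0.0025,0.03,0,0,0,-0.02,-0.0025,0.06,0,0,0,-0.0255,-0.0025,0.085,0,0,0,-0.0286,-0.0025,0.098,0,0,0,-0.0286,-0.0025,0.098,0,0,0,-0.0286,-0.0025,0.098,0,0,0]'
python3 look.py f '(150,0,420,230)' 195
python3 - <<'E'
from h import *
s=r.sense();d=s["tcp_pos"][:2]-[.6031,.0991];u=np.array([.891,.454]);print("rad",d@u,"lat",d@[-.454,.891]);B=rot(s["ee_rot"]);print(np.degrees(np.arctan2(B[1,0],B[0,0])),(B.T@[-.891,-.454,0]).round(3))
E
```

```text
time: 7.63
tcp_pos: [0.6806, 0.1367, 0.0991]
ee_rot: [-0.168, -0.231, 0.958, -0.04]
ft_force: [1.0, 0.1, 0.6]
finger_gap: 0.002
F [1.  0.1 0.6]
tcp radial 0.06119288482608497 lat -0.025972646962213523 z 0.09905672894232864
bowl [0.60359324 0.09923033 0.03989799] 0.00034142272349763265 [185   0] [381 171]
to go [-0.00324324 -0.00228033] 0.003964660558049795 -144.88890736669046
rad 0.08684109023654478 lat -0.0016853045370748812
-152.89044365921902 [0.941 0.002 0.338]
```

View pics/fw.png

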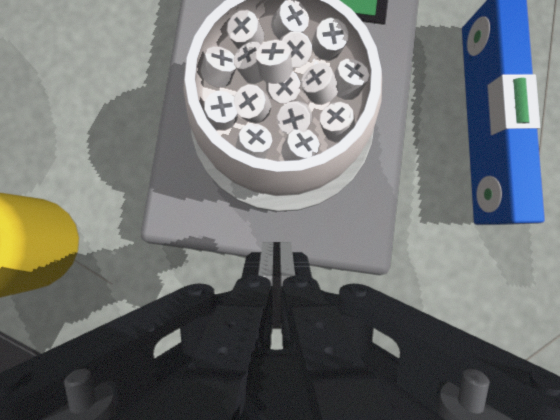

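```bash
python3 -m jog '[-0.0036,0.0017,0.0099,0,0,0,-0.0036,0.0017,0.0099,0,0,0,0.002,0.0017,0.012,0,0,0,0.008,0.0017,0.0141,0,0,0,0.013,0.0017,0.0159,0,0,0,0.0161,0.0017,0.017,0,0,0,0.0161,0.0017,0.017,0,0,0]'
cat > rad.py <<'E'
from h import *
s=r.sense();d=s["tcp_pos"][:2]-[.6031,.0991];u=np.array([.891,.454]);print("rad",d@u,"lat",d@[-.454,.891],"F",s["ft_force"].round(1))
E
python3 rad.py;python3 look.py g '(150,0,420,240)' 195
```

```text
time: 8.27
tcp_pos: [0.6606, 0.1277, 0.0882]
ee_rot: [-0.168, -0.23, 0.958, -0.04]
ft_force: [0.3, -0.9, 0.6]
finger_gap: 0.003
rad 0.06419286345490281 lat -0.0006222227389037342 F [ 0.3 -0.9  0.6]
F [ 0.3 -0.9  0.6]
tcp radial 0.04038487165351446 lat -0.01884104464935312 z 0.08820732524344656
bowl [0.60357205 0.09909794 0.03970877] 0.00012036671517570499 [172  16] [388 225]
to go [-0.00322205 -0.00214794] 0.003872372576996471 -146.31101418060456
```

```bash
python3 -m jog '[0.0014,0,0.0005,0,0,0,0.0028,0,0.001,0,0,0,0.0042,0,0.0015,0,0,0,0.0047,0,0.0017,0,0,0,0.0047,0,0.0017,0,0,0]'
python3 rad.py;python3 look.py h '(150,0,420,240)' 195
```

```text
time: 8.73
tcp_pos: [0.657, 0.1267, 0.088]
ee_rot: [-0.167, -0.231, 0.958, -0.04]
ft_force: [3.6, 2.0, 0.9]
finger_gap: -0.0
rad 0.060551406583103685 lat 0.00010106781630811184 F [3.6 2.  0.9]
F [3.6 2.  0.9]
tcp radial 0.03708920179801153 lat -0.01712898779465782 z 0.08797990464330574
bowl [0.60154498 0.09793126 0.03967249] 0.00012600580216804105 [170  18] [387 229]
to go [-0.00119498 -0.00098126] 0.0015462383208170159 -140.60888992361618
```

```bash
python3 -m jog '[0.0012,0,0.0004,0,0,0,0.0012,0,0.0004,0,0,0]'
python3 look.py i '(150,0,420,240)' 195
```

```text
time: 8.95
tcp_pos: [0.6555, 0.1258, 0.0878]
ee_rot: [-0.168, -0.231, 0.958, -0.04]
ft_force: [2.8, 1.6, 0.3]
finger_gap: -0.003
F [2.8 1.6 0.3]
tcp radial 0.0353379459853538 lat -0.016748840437639516 z 0.08777748437649517
bowl [0.60007053 0.09702508 0.03967627] 0.00013162451352641342 [170  18] [387 229]
to go [ 2.79474656e-04 -7.50797611e-05] 0.00028938392099365877 -15.037245666390806
```

Bowl moved about 4 mm in total. I'll retreat and check from overhead.

```bash
python3 -m jog '[-0.01,0,-0.0036,0,0,0,-0.035,0,-0.013,0,0,0,-0.048,0,-0.018,0,0,0,-0.034,0,-0.055,0,-5,0,-0.021,0,-0.092,0,-10,0,-0.007,0,-0.13,0,-15,0,0.007,0,-0.16,0,-17,0,0.007,0,-0.16,0,-17,0]'
python3 - <<'E'
from h import *
A=goalR(207,3);t=r.camera_model("wrist")["tool_from_camera"][:3,3]
p=np.array([.600,.098,.38])-A@t;print(p,row(p,A))
E
```

```text
time: 9.67
tcp_pos: [0.6992, 0.1471, 0.2492]
ee_rot: [-0.019, -0.233, 0.972, -0.006]
ft_force: [1.2, 1.1, 0.6]
finger_gap: -0.001
[0.65223512 0.12587207 0.26050802] [ 0.0519  0.0024 -0.0093 -0.1013  0.7235 -0.0168]
```

```bash
python3 -m jog '[0.026,0,-0.005,0,0,0,0.052,0.0024,-0.009,0,0,0,0.052,0.0024,-0.009,0,0,0,0.052,0.0024,-0.009,0,0,0]'
python3 look.py j '(150,0,420,230)' 240
python3 pan.py j '(.600,.098)' 0 360
python3 - <<'E'
import cv2
a=cv2.imread("pics/jw.png");cv2.imwrite("pics/jz.png",cv2.resize(a[60:220,200:360],None,fx=3.75,fy=3.75,interpolation=cv2.INTER_CUBIC))
E
```

```text
time: 10.0
tcp_pos: [0.6502, 0.1245, 0.2523]
ee_rot: [-0.025, -0.234, 0.972, -0.006]
ft_force: [1.6, -0.3, 0.6]
finger_gap: 0.003
F [ 1.6 -0.3  0.6]
tcp radial 0.030626980673502703 lat -0.013993529898006138 z 0.2523245772216284
bowl [0.59999046 0.09724414 0.03958573] 0.00013261992755701684 [227  89] [324 187]
to go [ 0.00035954 -0.00029414] 0.00046452822698514544 -39.286758338789824
0 50.0 -98; 6 50.0 -99; 12 50.0 -94; 18 50.0 -90; 24 50.0 -88; 30 49.6 -75; 36 50.0 -68; 42 49.6 -65; 48 49.6 -58; 54 49.6 -51; 60 55.2 -42; 66 54.8 -44; 72 54.8 -47; 78 54.8 -46; 84 54.8 -42; 90 55.2 -40; 96 54.8 -46; 102 54.8 -50; 108 54.8 -46; 114 54.8 -61; 120 54.4 -59; 126 54.8 -51; 132 54.0 -43; 138 54.4 -44; 144 54.0 -46; 150 54.0 -42; 156 53.6 -46; 162 53.6 -47; 168 53.6 -44; 174 53.2 -46; 180 53.2 -46; 186 53.2 -43; 192 53.2 -45; 198 53.2 -46; 204 53.6 -40; 210 52.8 -41; 216 53.2 -44; 222 53.2 -42; 228 52.8 -55; 234 53.2 -73; 240 52.8 -35; 246 49.6 -39; 252 49.6 -39; 258 49.6 -43; 264 49.6 -50; 270 49.6 -53; 276 49.6 -61; 282 49.6 -63; 288 49.6 -66; 294 49.6 -67; 300 50.0 -72; 306 49.6 -78; 312 50.0 -81; 318 50.0 -83; 324 50.0 -87; 330 50.4 -93; 336 50.0 -99; 342 50.4 -99; 348 50.0 -101; 354 50.4 -100; 
60 (array([0.59822643, 0.0998664 , 0.052024  ]), np.float64(0.0010547497455138256))
fixed r [0.59707789 0.10110845] 0.0033285993798962783
```

View pics/jz.png

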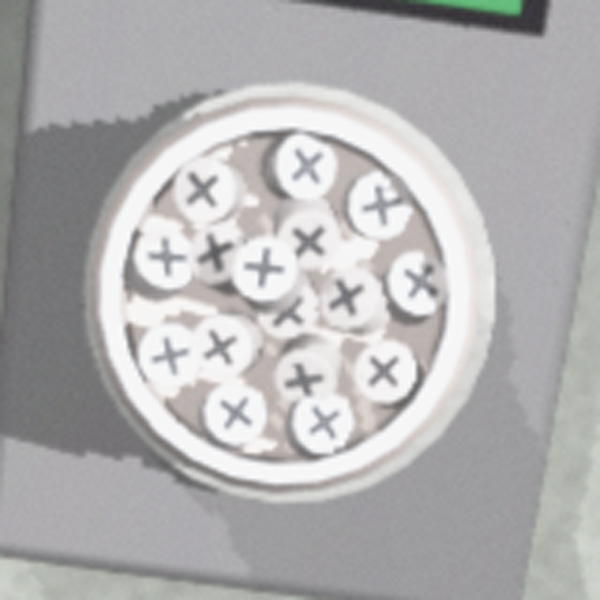

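```bash
sed -i 's/k=np.argmin(dv)+2 /ks=[i for i in range(1,len(dv)-1) if dv[i]<-16 and dv[i]<=dv[i-1] and dv[i]<=dv[i+1]]; k=(ks[-1] if ks else 0)+2/; s/.048,.064/.048,.060/; s/if dv.min()<-18/if ks and 54>0 and rr[k]>.0515/' pan.py
python3 pan.py j '(.600,.098)' 0 360; python3 - <<'E'
from h import *
print(cam("wrist")[2])
E
```

```text
0 54.8 -98; 6 54.4 -99; 12 54.8 -94; 18 54.8 -90; 24 55.2 -88; 30 55.2 -75; 36 55.2 -68; 42 54.8 -65; 48 55.2 -58; 54 55.2 -51; 60 55.2 -42; 66 54.8 -44; 72 54.8 -47; 78 54.8 -46; 84 54.8 -42; 90 55.2 -40; 96 54.8 -46; 102 54.8 -50; 108 54.8 -46; 114 54.8 -61; 120 54.4 -59; 126 54.8 -51; 132 54.0 -43; 138 54.4 -44; 144 54.0 -46; 150 54.0 -42; 156 53.6 -46; 162 53.6 -47; 168 53.6 -44; 174 53.2 -46; 180 53.2 -46; 186 53.2 -43; 192 53.2 -45; 198 53.2 -46; 204 53.6 -40; 210 52.8 -41; 216 53.2 -44; 222 53.2 -42; 228 52.8 -55; 234 53.2 -73; 240 52.8 -35; 246 53.2 -39; 252 52.8 -39; 258 53.2 -43; 264 53.2 -50; 270 53.6 -53; 276 53.2 -61; 282 53.6 -63; 288 53.6 -66; 294 53.6 -67; 300 53.6 -72; 306 54.0 -78; 312 54.0 -81; 318 54.0 -83; 324 54.4 -87; 330 54.4 -93; 336 54.8 -99; 342 54.8 -99; 348 54.8 -101; 354 54.8 -100; 
60 (array([0.60070921, 0.09878394, 0.05410495]), np.float64(0.00020764035157027258))
fixed r [0.60073045 0.0988254 ] 0.0009187888487515054
[0.59862498 0.09707124 0.37144581]
```

Full-circle fit: pan (0.6007, 0.0988), bowl (0.6000, 0.0972), so about 1.7 mm of residual. I'll confirm with a view turned to the opposite side, which cancels camera bias and is also the side needed for any correction.

```bash
python3 - <<'E'
from h import *
A=goalR(157,0);p=[.64,.06,.29];print(row(p,A))
E
python3 -m jog '[-0.02,0,-0.04,0,0,0,-0.02,0.02,-0.04,0,-1.5,7,-0.02,0.04,-0.04,0,-3,14,-0.02,0.05,-0.04,0,-3,21,-0.02,0.06,-0.04,0,-3,28,-0.02,0.06,-0.04,0,-3,35,-0.02,0.06,-0.04,0,-3,42,-0.02,0.06,-0.04,0,-3,49]'
python3 - <<'E'
from h import *
print(r.sense()["joint_pos"].round(2))
A=goalR(105,0);p=[.6,.03,.29];print(row(p,A))
E
```

```text
[ 4.12000e-02 -5.30000e-02 -3.59000e-02 -1.27200e+00 -2.77640e+00
  5.00199e+01]
time: 10.72
tcp_pos: [0.6436, 0.19, 0.2902]
ee_rot: [0.004, 0.193, 0.981, -0.01]
ft_force: [-0.6, -0.0, -0.7]
finger_gap: -0.002
[ 0.01  0.54 -0.59  1.4   0.32  1.31  0.58]
[-2.01000e-02 -1.64600e-01  3.30000e-03 -6.17200e-01  1.05080e+00
  5.27957e+01]
```

```bash
python3 -m jog '[-0.02,-0.165,0.003,0,1,53,-0.02,-0.165,0.003,0,1,53,-0.02,-0.165,0.003,0,1,53,-0.02,-0.165,0.003,0,1,53,-0.02,-0.165,0.003,0,1,53,-0.02,-0.165,0.003,0,1,53,-0.02,-0.165,0.003,0,1,53,-0.02,-0.165,0.003,0,1,53]'
python3 - <<'E'
from h import *
print(r.sense()["joint_pos"].round(2))
A=goalR(66,3);t=r.camera_model("wrist")["tool_from_camera"][:3,3]
p=np.array([.6005,.0985,.38])-A@t;print(p,row(p,A))
E
```

```text
time: 11.38
tcp_pos: [0.6009, 0.0286, 0.2904]
ee_rot: [-0.001, 0.611, 0.792, -0.005]
ft_force: [-0.4, 0.0, -0.3]
finger_gap: 0.003
[ 0.16  0.38 -0.4   1.58  0.16  1.22 -0.01]
[0.57679642 0.04556318 0.26056916] [ 2.26000e-02 -1.87000e-02  2.99000e-02 -1.39100e+00  3.32240e+00
  3.86428e+01]
```

```bash
python3 -m jog '[0.023,-0.019,0.03,-1.4,3.3,38.6,0.023,-0.019,0.03,-1.4,3.3,38.6,0.023,-0.019,0.03,-1.4,3.3,38.6,0.023,-0.019,0.03,-1.4,3.3,38.6,0.023,-0.019,0.03,-1.4,3.3,38.6,0.023,-0.019,0.03,-1.4,3.3,38.6,0.023,-0.019,0.03,-1.4,3.3,38.6,0.023,-0.019,0.03,-1.4,3.3,38.6]'
python3 look.py k '(150,0,420,230)' 240
python3 pan.py k '(.600,.098)' 0 360
python3 - <<'E'
import cv2
a=cv2.imread("pics/kw.png");cv2.imwrite("pics/kz.png",cv2.resize(a[60:220,200:360],None,fx=3.75,fy=3.75,interpolation=cv2.INTER_CUBIC))
E
```

```text
time: 12.05
tcp_pos: [0.5762, 0.0462, 0.2606]
ee_rot: [-0.014, 0.835, 0.549, 0.022]
ft_force: [-0.5, -0.2, 0.3]
finger_gap: 0.0
F [-0.5 -0.2  0.3]
tcp radial -0.07697046175821645 lat -0.020475942974095548 z 0.26056967972051703
bowl [0.59987927 0.09713249 0.03950467] 0.0001242709056611678 [230  90] [324 186]
to go [ 0.00047073 -0.00018249] 0.0005048706219885128 -21.19014841967912
0 54.0 -90; 6 53.6 -68; 12 54.0 -41; 18 54.0 -45; 24 54.0 -51; 30 54.0 -49; 36 54.0 -49; 42 54.0 -51; 48 54.0 -50; 54 54.0 -52; 60 54.0 -52; 66 54.0 -46; 72 53.6 -56; 78 54.0 -47; 84 54.0 -47; 90 54.4 -46; 96 54.4 -52; 102 54.4 -48; 108 54.4 -48; 114 54.8 -58; 120 54.4 -55; 126 54.8 -45; 132 54.4 -46; 138 54.8 -42; 144 54.4 -47; 150 54.4 -46; 156 54.4 -47; 162 54.4 -41; 168 54.4 -43; 174 54.4 -41; 180 54.0 -48; 186 54.4 -36; 192 54.4 -43; 198 54.4 -39; 204 54.4 -51; 210 54.4 -55; 216 54.8 -62; 222 54.4 -70; 228 54.4 -70; 234 54.4 -81; 240 54.4 -77; 246 54.4 -75; 252 54.0 -82; 258 54.4 -73; 264 54.0 -74; 270 54.0 -78; 276 54.0 -75; 282 54.4 -79; 288 54.0 -79; 294 54.4 -80; 300 54.0 -83; 306 54.0 -82; 312 54.4 -89; 318 54.4 -91; 324 54.4 -90; 330 54.0 -88; 336 54.0 -75; 342 54.0 -83; 348 54.0 -62; 354 54.0 -71; 
60 (array([0.59975173, 0.09799818, 0.05422637]), np.float64(0.00020066807191740105))
fixed r [0.59973793 0.09800162] 0.0007986954956739013
```

View pics/kz.png

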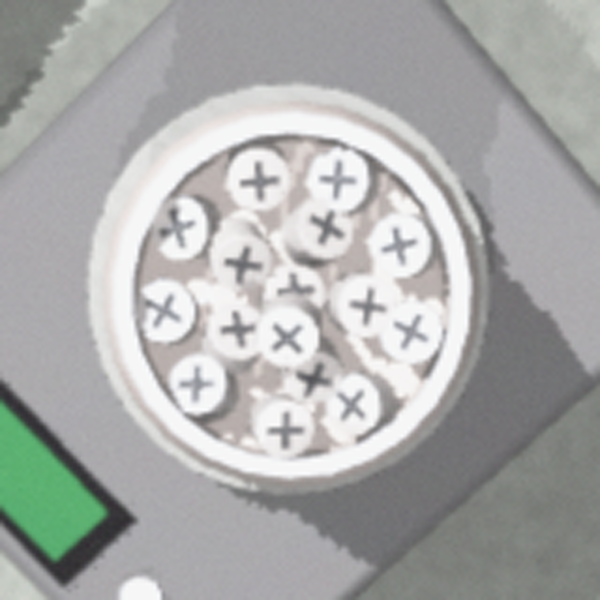

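Two opposing views put the bowl 1.7 and 0.9 mm off the pan centre, about 1.2 mm on average, with the strip visible all round. That is good, so I'll take the hand away and run a last check on the scene.

```bash
python3 -m jog '[-0.03,0,-0.04,0,0,0,-0.07,0,-0.06,0,0,0,-0.1,0,-0.08,0,0,0,-0.14,0,-0.08,0,0,0,-0.15,0,-0.08,0,0,0,-0.15,0,-0.08,0,0,0,-0.15,0,-0.08,0,0,0]'
python3 - <<'E'
from h import *
a=r.read_camera("top");cv2.imwrite("pics/topend.png",a)
b=cv2.imread("pics/top0.png");cv2.imwrite("pics/ends.png",np.hstack([cv2.resize(x[130:280,110:300],None,fx=2.1,fy=2.1,interpolation=cv2.INTER_CUBIC) for x in(b,a)]))
E
```

```text
time: 12.68
tcp_pos: [0.5144, -0.0958, 0.3332]
ee_rot: [-0.014, 0.836, 0.548, 0.022]
ft_force: [0.3, 0.8, -0.2]
finger_gap: 0.002
```

View pics/topend.png

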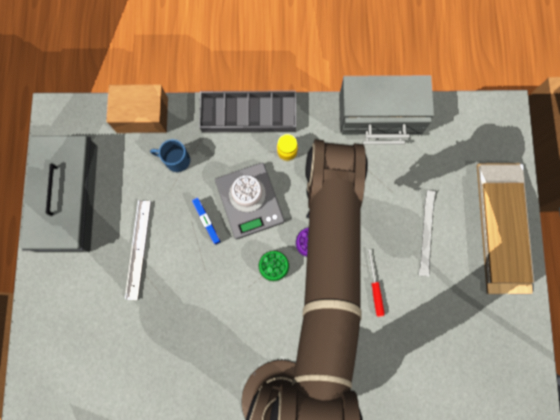

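View pics/ends.png

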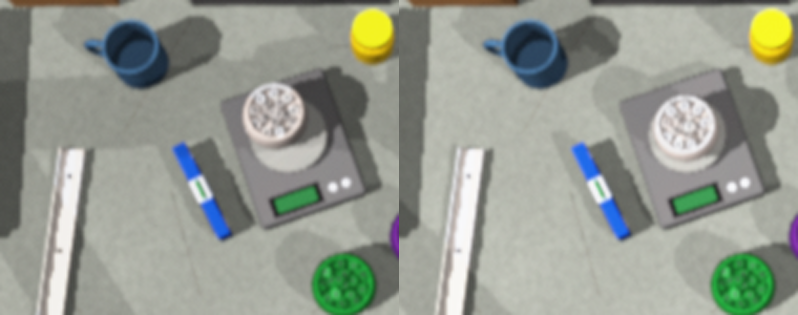

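Top: the bowl stands on the pan at (247,190); its apparent upward offset is parallax. The jar, level, mug, runner, screwdriver and pry bar are where they started.

```bash
python3 -c "
from plant import r
print(r.sign_off(), r.sense()['time'])"
```

```text
the job is handed in; nothing more can be done
the job is handed in; nothing more can be done
```

The bowl now stands upright within about 1 to 2 mm of the pan's centre, nudged there with closed fingertips from its far side in low taps. I made about 28 mm of pushes along two headings, and the highest force I read was about 4 N.

- **Centring:** the last two overhead views, taken from opposite sides, put the bowl 1.7 mm and 0.9 mm off the pan's centre. They disagree by about 1 mm, which is within the camera calibration. Pan shows all the way round the bowl.
- **Earlier measurement:** an initial fit of the pan, made with its edge partly hidden, differed from the final ones by 1 to 2 mm. I used the later full-circle fits instead.
- **Surroundings:** the final top picture shows the bystanders in their original places and the hand well clear. The arm blocked the view of one purple bowl and part of the other.
- **Time and limits:** it took about 13 s of the 45 s allowed. Joint 6 reached its 1.85 rad limit for a moment while I tilted the hand, so I used less tilt for the rest. I saw no sign that it went past.

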